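# Wedge the filter riser tight and set two trays on it

### The job

Lock the filter riser down: start every yellow wedge nose first in a front pocket of its own with the hand, then take the mallet and knock each one fully home until it goes no further; the last inch is for the mallet, not the fingers. Once all are tight, lift the two green trays one at a time off the pile and set each down, not dropped, upright and centred on a black mat of its own on the riser, its long side along the riser's width. Finish with the mallet standing on its head in the middle of its blue pad, and leave the grey bottom tray and everything else where they are.

Things in the scene. Friction and masses are not known exactly. Their poses are not given: they have to be found in the camera images.
- plinth: the filter riser, wooden, fixed, 290 mm wide (its y); platform 110 mm deep (x from -55 to +55), top 55 mm above the table. Origin: centre, at table level; wedges are driven along its +x. Under the platform three pockets 42 mm wide, 40 mm high, floored by the table, open to its front (-x). Their pale cheeks (40 mm high) reach out to x = -80 mm; pocket back at x = +30 mm
- mallet: wooden mallet standing on its head. Dark head 90 mm long (its x, both ends are flat striking faces) x 52 mm wide x 46 mm high; pale square handle 26 x 26 mm rising from the middle of the head, from 46 to 131 mm above the underside. Origin: centre of the head's underside, z up along the handle. About 0.3 kg
- pad_center (a point): centre of the top of the mallet's fixed blue pad, 150 (x) x 110 (y) mm, 4 mm thick
- tray_top: green filter tray on top of a pile of three, 130 (its x) x 90 (y) x 60 mm high, open on top, walls 4 mm. A central divider (10 mm thick in x, spans y, top 48 mm above the underside, inner floor at 13 mm) serves as handle. Origin: centre of the underside. Its foot nests 8 mm into the tray below, 3 mm play; 0.18 kg
- tray_middle: green tray, same shape, middle of the pile (52 mm above the bottom tray)
- tray_bottom: grey tray, same shape, bottom of the pile, on the table
- mat0 (a point): centre of a black mat (94 x 134 mm, long side along the riser's width) on the platform, at the riser's x = 0, y = -72 mm, platform height; axes as the riser's
- mat1 (a point): the other black mat's centre, same, at the riser's y = +72 mm
- wedge1: loose yellow wedge, may be absent, lying flat: 140 mm long (its x, thin nose at +x), 36 mm wide, 14 mm thick at the nose rising evenly to 30 mm at the blunt tail (-x). Origin: middle of the underside. About 0.09 kg
- wedge1_nose (a point): middle of the nose end face of wedge1, 70 mm ahead of its origin, 7 mm above its underside
- wedge2: loose yellow wedge, may be absent, lying flat: 140 mm long (its x, thin nose at +x), 36 mm wide, 14 mm thick at the nose rising evenly to 30 mm at the blunt tail (-x). Origin: middle of the underside. About 0.09 kg
- wedge2_nose (a point): middle of the nose end face of wedge2, 70 mm ahead of its origin, 7 mm above its underside
- wedge3: loose yellow wedge, may be absent, lying flat: 140 mm long (its x, thin nose at +x), 36 mm wide, 14 mm thick at the nose rising evenly to 30 mm at the blunt tail (-x). Origin: middle of the underside. About 0.09 kg
- wedge3_nose (a point): middle of the nose end face of wedge3, 70 mm ahead of its origin, 7 mm above its underside
- pocket0_stop (a point): centre of the back of the pocket at y = -90 mm of the riser, 7 mm above the table: where the nose point of a fully driven wedge lies; axes as the riser's. A black spring pad under the roof bears on the wedge over its last 40 mm; there it must be driven against friction (3 to 12 N, growing); it stays where it is left
- pocket1_stop (a point): centre of the back of the pocket at y = 0 mm of the riser, 7 mm above the table: where the nose point of a fully driven wedge lies; axes as the riser's. A black spring pad under the roof bears on the wedge over its last 40 mm; there it must be driven against friction (3 to 12 N, growing); it stays where it is left
- pocket2_stop (a point): centre of the back of the pocket at y = 90 mm of the riser, 7 mm above the table: where the nose point of a fully driven wedge lies; axes as the riser's. A black spring pad under the roof bears on the wedge over its last 40 mm; there it must be driven against friction (3 to 12 N, growing); it stays where it is left
- coconut_hut: bystander: orange resin coconut hut, 116 mm across, 76 mm high; origin: centre of its underside
- specimen_cup: bystander: white plastic specimen cup, 70 mm across, 70 mm high; origin: centre of its underside
- feeding_tube: bystander: black plastic feeding tube, lying, 150 mm long (its x), 34 mm high on two square collars; origin: centre of its underside
- food_tub: bystander: yellow food tub, 66 mm across, 60 mm high; origin: centre of its underside
- spawning_cone: bystander: terracotta spawning cone, 72 mm across the foot, 112 mm high; origin: centre of its underside
Mind the look-alikes: they are no part of the job. Of the things that look like the part that bears pad_center, the middle-sized one is meant.

How it is judged:
By the outcome, as a careful person would: the job done as asked, in the order asked, and still so for the second after the job is handed in, with the robot touching nothing.
Of wedge1, wedge2, wedge3 only 2 to 3 are there at a start; the rules pass over those that are not, and their reading is None.
At some moment in a run one of mallet, wedge1, wedge2, wedge3 may be knocked a few centimetres aside while the robot is not near it.
It also fails if it takes over 208 s, if anything falls off the work surface, if the arm or the gripper's body presses on something with over 40 N, if the wrist force passes 120 N, or if a joint passes its speed limit or range.

### The arm

A 6-joint arm with a two-finger parallel gripper is mounted at the origin on the work surface. World frame = base frame: x ahead of the robot, y to its left, z up, the work surface at z = 0. Lengths are in m, angles in rad, forces in N, time in s.
With the tool pointing down it reaches from about 0.275 to 0.75 m from the base axis. Payload 10.2 kg.
Tool frame: the origin (TCP) lies midway between the tips of the shut fingers; the grasp point (between the pads) lies 19 mm behind it (env.hold_point_z is the distance from the TCP to the grasp point, in m); x points along the fingers, z is the direction in which the jaws open and shut, and the axes are right-handed (so a half turn about x gives the same grasp; the last joint's range is limited). The gripper opens to 85 mm and grips with 20 to 120 N. Pads are 22 mm wide; open, the fingers measure 114 mm over their backs; the gripper's body (76 mm by 85 mm) begins 54 mm behind the grasp point. The pads swing forward as they close: fully open they stand 13 mm farther back than shut.
Start: joints at [-1.479, 0.313, 1.498, -0, 1.331, -0.223], TCP at [0.163, -0.499, 0.231] pointing down, gripper open.
Joint ranges: [-2.94, 2.94], [-0.97, 2.17], [0.19, 2.56], [-1.23, 4.37], [0.02, 3.11], [-2.88, 2.88]. Speed limits (rad/s): [2.39, 2.39, 3.01, 3.14, 3.14, 3.14].

### API

Orientations are given as a unit quaternion [x, y, z, w].
In Python, from bench import env, kinematics, monitor, eyes, job gives the robot as it stands. The module is installed in compiled form; this text tells all that it offers. Calls block until the motion is done:
- env.reach(position, orientation): joint-space move of the TCP to a pose.
- env.movel(position, velocity=0.15, frame=None, guard=None): straight line of the TCP; frame=None keeps the orientation; velocity is the mean speed in m/s. With guard (N) it stops when the force on the tool has changed by that much, and returns True; else False.
- env.set_joints(angles): joint-space move.
- env.release() and env.close_gripper(effort=None): open the fingers fully, or close them until they stop; effort is the grip in N (None keeps the last).
- env.hold(seconds).
- kinematics.ik(position, orientation): joint angles nearest the present ones, or None.
- monitor.sense(): the state.
- eyes.grab_frame(name): name is "scene" or "side" or "wrist"; returns a dict with "frame" (420x560x3 uint8, red, green, blue), "mtx" (3x3 intrinsics, pixels), "view" (4x4, takes a point from world to camera coordinates). Camera axes: x right, y down, z forward; pixel columns grow to the right and rows downward; lengths in m; the calibration is good to about 2 mm. The wrist camera is an equidistant fisheye: a pixel r from the principal point sees the ray r / f radians off the axis. A picture is of the moment at which its call begins. There is no depth.
A pose or a line that the arm cannot do raises env.MotionError and nothing moves.
- job.hand_in(): hands the job in, once; it reports no verdict.
The state is a dict: "clock": time; "joints": joint angles; "qvel": joint speeds; "joint_efforts": joint torques, N m; "position": TCP position; "ee_rot": TCP orientation; "contact_force": force on the tool from outside, world axes, zero at the start; "ft_torque": the same for the moment, N m; "finger_gap": opening from 0.0 (shut) to 1.0 (fully open).
Only numpy, scipy, OpenCV 4.12 (cv2) and the standard library are available. Lean on these libraries where they do the work, as an engineer would, in place of code of your own. Each camera call takes 0.05 s, during which the arm holds its last target. There are 200 camera calls.

## Working session

There is one attempt and no reset: what is moved stays moved. The work goes in short steps, each a Python script; the robot and the scene stay as the last script left them, time stands still between calls to the robot, and variables do not carry over. Pictures are saved under pics/ and viewed, about 12 in all and at most 16, crops included, and the job is handed in when it is done.

```bash
mkdir -p pics; python3 - <<'E'
from bench import env, kinematics, monitor, eyes, job
import cv2,numpy as np
for n in ["scene","side","wrist"]:
    f=eyes.grab_frame(n); cv2.imwrite(f"pics/{n}0.png",f["frame"][:,:,::-1])
    np.savez(f"pics/{n}0.npz",**f)
    print(n,f["mtx"].round(1).tolist(),f["view"].round(3).tolist())
s=monitor.sense();print(s["clock"],s["ee_rot"],env.hold_point_z)
E
```

```text
scene [[440.2, 0.0, 270.9], [0.0, 440.2, 215.2], [0.0, 0.0, 1.0]] [[0.615, 0.788, -0.008, -0.277], [0.563, -0.446, -0.695, -0.224], [-0.552, 0.423, -0.719, 1.391], [0.0, 0.0, 0.0, 1.0]]
side [[469.1, 0.0, 277.8], [0.0, 469.1, 203.6], [0.0, 0.0, 1.0]] [[0.951, -0.308, -0.008, -0.489], [-0.23, -0.692, -0.684, 0.177], [0.205, 0.653, -0.729, 1.441], [0.0, 0.0, 0.0, 1.0]]
wrist [[325.2, 0.0, 281.0], [0.0, 325.2, 211.5], [0.0, 0.0, 1.0]] [[0.309, -0.951, -0.002, -0.524], [-0.899, -0.293, 0.324, -0.041], [-0.309, -0.098, -0.946, 0.382], [0.0, 0.0, 0.0, 1.0]]
0.15 [ 0.41569008  0.57242366 -0.41519738  0.57196508] 0.0187
```

View pics/scene0.png

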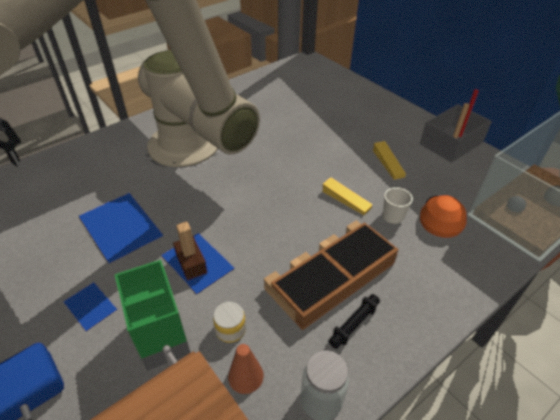

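View pics/side0.png

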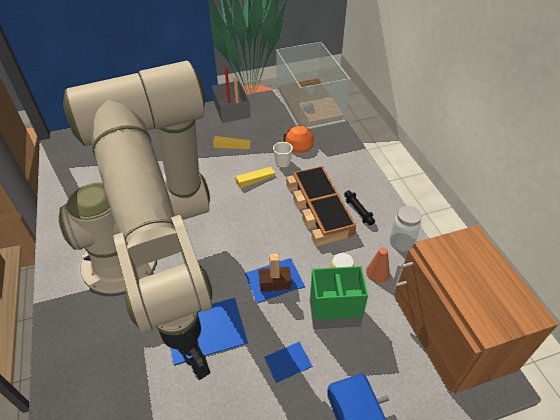

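```bash
cat > h.py <<'E'
import numpy as np, cv2
def rays(f,px):
    px=np.atleast_2d(np.asarray(px,float)); M=f["mtx"]; V=f["view"]
    d=np.c_[(px[:,0]-M[0,2])/M[0,0],(px[:,1]-M[1,2])/M[1,1]]
    if f.get("fish",False):
        r=np.linalg.norm(d,axis=1); k=np.sin(r)/np.maximum(r,1e-9); D=np.c_[d*k[:,None],np.cos(r)]
    else: D=np.c_[d,np.ones(len(d))]
    R=V[:3,:3]; return -R.T@V[:3,3], D@R
def plane(f,px,z):
    o,D=rays(f,px); return (o+D*((z-o[2])/D[:,2])[:,None])
def tri(f,p,g,q):
    o,D=rays(f,p);u,E=rays(g,q);D=D[0]/np.linalg.norm(D[0]);E=E[0]/np.linalg.norm(E[0])
    s=np.linalg.lstsq(np.c_[D,-E],u-o,rcond=None)[0]; a=o+s[0]*D;b=u+s[1]*E
    return (a+b)/2,np.linalg.norm(a-b)
def proj(f,P):
    V=f["view"];c=np.atleast_2d(P)@V[:3,:3].T+V[:3,3]
    if f.get("fish",False):
        r=np.linalg.norm(c[:,:2],axis=1);t=np.arctan2(r,c[:,2]);c=np.c_[c[:,:2]*(t/np.maximum(r,1e-9))[:,None]]
    else: c=c[:,:2]/c[:,2:]
    M=f["mtx"];return np.c_[c[:,0]*M[0,0]+M[0,2],c[:,1]*M[1,1]+M[1,2]]
H={"yellow":((20,120,100),(34,255,255)),"blue":((105,150,60),(125,255,255)),"green":((50,120,40),(75,255,255)),"black":((0,0,0),(180,255,45)),"pale":((8,60,130),(20,180,255)),"dark":((5,100,20),(15,255,95))}
def blobs(f,c,amin=60):
    m=cv2.inRange(cv2.cvtColor(f["frame"],cv2.COLOR_RGB2HSV),*[np.array(x) for x in H[c]])
    cs=cv2.findContours(m,cv2.RETR_EXTERNAL,cv2.CHAIN_APPROX_NONE)[0]
    return sorted([x[:,0,:] for x in cs if cv2.contourArea(x)>amin],key=lambda x:-cv2.contourArea(x))
def rect(P):
    (c,s,a)=cv2.minAreaRect((P[:,:2]*1000).astype(np.float32)); return np.round(c,1),np.round(s,1),round(a,1)
def load(n):
    f=dict(np.load(n)); f["fish"]="wrist" in n; return f
E
python3 - <<'E'
from h import *
for n in ["scene","side"]:
    f=load(f"pics/{n}0.npz")
    for c,z in [("yellow",.011),("blue",.004),("green",.164),("black",.055)]:
        for b in blobs(f,c,100): 
            x,y,w,h=cv2.boundingRect(b)
            if y>80: print(n,c,(x,y,w,h),*rect(plane(f,b,z)))
E
python3 - <<'E'
import cv2,numpy as np
a=cv2.imread('pics/scene0.png');b=cv2.imread('pics/side0.png')
A=cv2.resize(a[130:330,230:440],None,fx=2.6,fy=2.6,interpolation=3)[:,:]
B=cv2.resize(b[125:325,220:400],None,fx=2.6,fy=2.6,interpolation=3)
c=np.hstack([A[:520],B[:520]]);c=cv2.resize(c,(800,int(c.shape[0]*800/c.shape[1])));cv2.imwrite('pics/crop1.png',c);print(c.shape)
E
```

```text
scene yellow (323, 178, 49, 36) [493.6 221.2] [156.8  59.5] 4.0
scene yellow (374, 141, 31, 38) [459.4 436.5] [ 47.  173.8] 64.5
scene yellow (215, 319, 30, 15) [ 632.3 -250.8] [62.6 28.1] 63.3
scene blue (0, 343, 63, 77) [ 474.4 -630.3] [130.9 114.7] 0.0
scene blue (80, 194, 82, 68) [ 204.4 -308.4] [142.7 196.5] 89.6
scene blue (65, 284, 50, 46) [ 390.1 -463.6] [99.1 72.1] 6.7
scene blue (186, 234, 47, 59) [ 432.5 -212.2] [146.2 106.2] 3.9
scene blue (521, 95, 38, 38) [ 612.3 1033.4] [ 67.3 297.5] 13.5
scene blue (163, 249, 22, 30) [ 408.1 -251. ] [94.1 30.4] 3.2
scene blue (486, 111, 28, 31) [569.5 857.7] [ 60.3 203.6] 22.9
scene green (116, 261, 69, 96) [ 584.8 -381.4] [ 87.7 187. ] 75.8
scene black (278, 256, 69, 54) [671.8 -59.2] [127.   87.1] 89.8
scene black (328, 227, 64, 48) [672.4  85.1] [126.4  86.2] 89.5
scene black (329, 295, 50, 54) [796.9 -56.8] [ 32.7 151.6] 8.5
scene black (473, 284, 55, 62) [967.1 194.8] [ 22.8 204. ] 5.9
scene black (0, 120, 21, 45) [-273.  -428.3] [ 55.1 256.1] 75.3
scene black (177, 253, 29, 26) [ 467.  -239.6] [48.2 78.1] 77.4
side yellow (236, 167, 39, 21) [499.1 222.4] [144.2  62.9] 7.5
side yellow (213, 136, 38, 13) [464.8 433.2] [ 67.9 147.7] 66.0
side blue (197, 298, 50, 58) [ 241.4 -310.3] [145.5 125.6] 89.6
side blue (328, 374, 58, 46) [ 508.8 -613.7] [109.6 119.9] 0.0
side blue (265, 342, 47, 40) [ 389.7 -466. ] [101.2  75.6] 6.7
side blue (245, 259, 60, 44) [ 432.1 -214.4] [148.6 109.7] 3.8
side blue (171, 348, 14, 17) [ 121.6 -359. ] [46.5 28.2] 89.5
side green (311, 266, 57, 54) [ 544.1 -402. ] [146.4 139.5] 75.7
side black (160, 317, 50, 63) [ 151.  -383.4] [102.9 163.1] 5.8
side black (312, 196, 41, 35) [674.5 -62.2] [ 89.  128.9] 0.2
side black (297, 168, 38, 31) [675.   81.6] [128.3  88.9] 89.5
side black (345, 191, 30, 34) [765.8 -68.9] [ 44.  155.6] 7.9
side black (0, 375, 29, 33) [-261.9 -354.9] [ 11.4 122.6] 37.2
(410, 800, 3)
```

View pics/crop1.png

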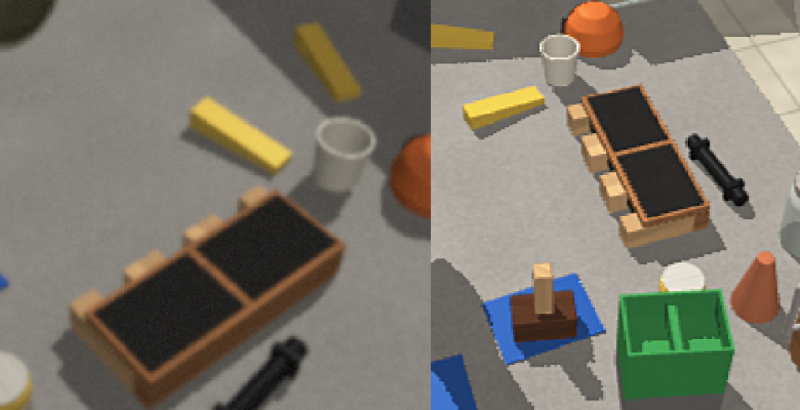

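```bash
cat > r.py <<'E'
from bench import env, kinematics, monitor, eyes, job
from h import *
from scipy.spatial.transform import Rotation as R
def q(th): # tool down, jaws along angle th
    z=np.array([np.cos(th),np.sin(th),0]);x=np.array([0,0,-1.])
    return R.from_matrix(np.c_[x,np.cross(z,x),z]).as_quat()
def best(p,ths):
    j=monitor.sense()["joints"];o=[]
    for t in ths:
        s=kinematics.ik(p,q(t))
        if s is not None:o.append((abs(s[5]),t))
    return min(o)[1] if o else None
def snap(n,tag):
    f=dict(eyes.grab_frame(n));cv2.imwrite(f"pics/{n}{tag}.png",f["frame"][:,:,::-1]);np.savez(f"pics/{n}{tag}.npz",**f);f["fish"]=n=="wrist";return f
def st(*a):
    s=monitor.sense();print(*a,"t=%.1f"%s["clock"],np.round(s["position"],4),np.round(s["contact_force"],1),"gap %.2f"%s["finger_gap"])
    return s
E
python3 - <<'E'
from r import *
p=[.43,.30,.28]
for t in (np.pi/2,-np.pi/2):print(t,kinematics.ik(p,q(t)))
t=best(p,[np.pi/2,-np.pi/2]);env.reach(p,q(t));st(t)
f=snap("wrist","1");c=-f["view"][:3,:3].T@f["view"][:3,3];print(c,f["view"][2,:3])
for b in blobs(f,"yellow",60): print(cv2.boundingRect(b),*rect(plane(f,b,.011)))
E
```

```text
1.5707963267948966 [ 3.85487268e-01  2.80708306e-01  1.41372070e+00 -4.44089210e-16
  1.44716364e+00 -1.18530906e+00]
-1.5707963267948966 [ 3.85487268e-01  2.80708306e-01  1.41372070e+00 -4.44089210e-16
  1.44716364e+00  1.95628360e+00]
1.5707963267948966 t=3.1 [0.4304 0.2995 0.2799] [ 0.7 -0.4 -0.4] gap 1.00
[0.34767416 0.30041176 0.42288111] [ 3.25130745e-01  5.26247221e-04 -9.45668928e-01]
(344, 144, 71, 101) [467.6 433.8] [ 47.3 142.2] 68.2
(196, 167, 52, 100) [501.1 221.4] [141.6  43.1] 10.4
(0, 274, 11, 27) [ 659.1 -272.7] [31.  66.1] 61.5
```

View pics/wrist1.png

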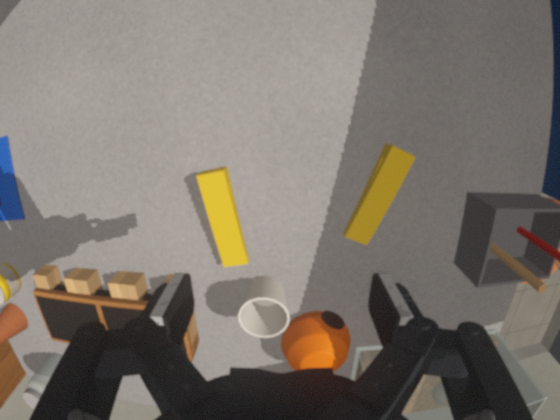

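```bash
python3 - <<'E'
from h import *
f=load("pics/wrist1.npz")
for b in blobs(f,"yellow",60)[:2]:
    a=cv2.approxPolyDP(cv2.convexHull(b),2,True)[:,0]
    for p in a: print(p,*[(plane(f,p,z)[0,:2]*1000).round(1) for z in(0,.014,.03)])
    print()
a=cv2.imread("pics/wrist1.png")[135:275,185:425];cv2.imwrite("pics/crop2.png",cv2.resize(a,None,fx=3.3,fy=3.3,interpolation=2))
E
```

```text
[392 145] [398.2 451. ] [396.5 446. ] [394.6 440.3]
[414 158] [414.8 485.5] [412.6 479.3] [410.1 472.3]
[365 244] [543.6 423.6] [537.1 419.5] [529.7 414.8]
[345 236] [530.4 392.4] [524.3 389.4] [517.4 385.9]
[344 232] [524.1 390.5] [518.3 387.5] [511.6 384.1]
[384 146] [400.  439.5] [398.3 434.9] [396.3 429.6]

[225 167] [430.2 226.1] [427.4 228.6] [424.3 231.4]
[247 255] [559.9 251.1] [552.9 252.8] [544.9 254.6]
[246 263] [573.2 249.1] [565.7 250.8] [557.2 252.7]
[227 266] [578.7 220.2] [571.  222.9] [562.3 225.9]
[221 260] [568.7 211.9] [561.4 214.8] [553.1 218.2]
[196 176] [441.8 185.2] [438.7 189. ] [435.1 193.3]
[205 171] [435.1 198.3] [432.2 201.7] [428.9 205.5]
```

View pics/crop2.png

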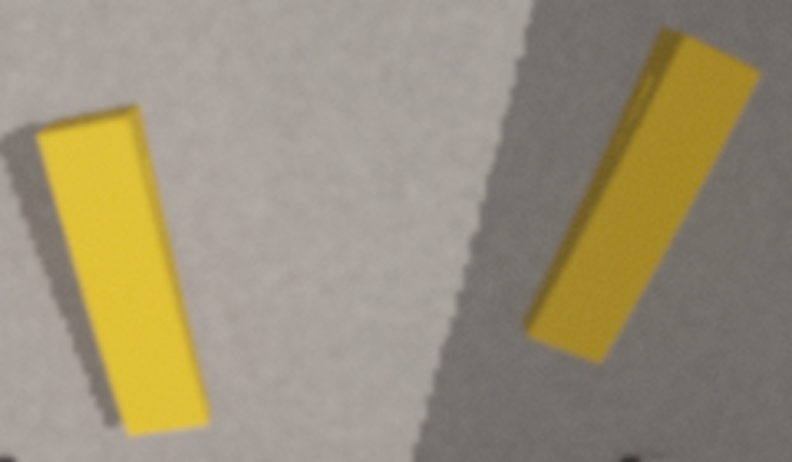

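```bash
cat >> h.py <<'E'
def wedge(f,tl,tr,nl,nr):
    T=plane(f,[tl,tr],.03)[:,:2];N=plane(f,[nl,nr],.014)[:,:2];t=T.mean(0);n=N.mean(0)
    d=n-t;print("len %.1f wT %.1f wN %.1f"%(1e3*np.hypot(*d),1e3*np.hypot(*(T[0]-T[1])),1e3*np.hypot(*(N[0]-N[1]))),"c",(t+n)/2*1e3,"yaw",np.degrees(np.arctan2(d[1],d[0])))
    return (t+n)/2,np.arctan2(d[1],d[0])
E
python3 - <<'E'
from h import *
f=load("pics/wrist1.npz")
g=lambda *p:wedge(f,*[np.array(x)/3.3+[185,135]-.35 for x in p])
g((40,133),(135,105),(130,435),(208,425))
g((682,36),(760,72),(530,333),(602,362))
# mats via wrist & riser cross-check from scene corners
for n in("scene","side"):
    s=load(f"pics/{n}0.npz")
    for b in blobs(s,"black",500)[:4]:
        r=rect(plane(s,b,.055))
        if 600<r[0][0]<720 and abs(r[0][1])<150: print(n,r, cv2.boundingRect(b))
E
```

```text
len 142.2 wT 39.0 wN 35.1 c [498.94374121 224.54600961] yaw 9.11401480875181
len 138.5 wT 36.4 wN 35.8 c [466.16671153 431.32599367] yaw -21.305064567637256
scene (array([671.8, -59.2]), array([127. ,  87.1]), 89.8) (278, 256, 69, 54)
scene (array([672.4,  85.1]), array([126.4,  86.2]), 89.5) (328, 227, 64, 48)
side (array([674.5, -62.2]), array([ 89. , 128.9]), 0.2) (312, 196, 41, 35)
side (array([675. ,  81.6]), array([128.3,  88.9]), 89.5) (297, 168, 38, 31)
```

```bash
python3 - <<'E'
from r import *
p=[.42,.011,.28];env.reach(p,q(np.pi/2));st()
f=snap("wrist","2")
for b in blobs(f,"black",500):
    r=rect(plane(f,b,.055)); print(r,cv2.boundingRect(b))
cv2.imwrite("pics/crop3.png",cv2.resize(f["frame"][200:360,180:390,::-1],None,fx=3.5,fy=3.5,interpolation=2))
E
```

```text
t=4.3 [0.4202 0.0116 0.2801] [-0.4  0.3 -0.2] gap 1.01
(array([835.7,  15.8]), array([1414.,  498.]), 89.9) (31, 295, 501, 125)
```

View pics/crop3.png

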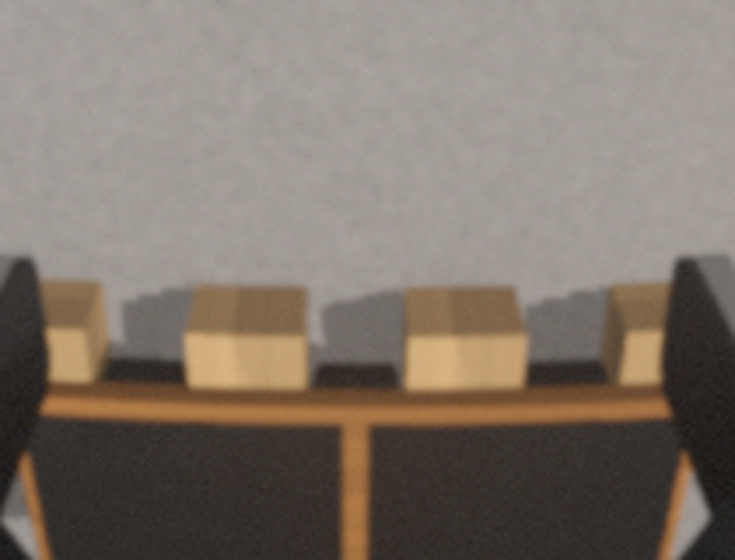

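```bash
python3 - <<'E'
from r import *
f=load("pics/wrist2.npz")
for z,P in((.04,[(100,325),(187,335),(307,333),(405,333),(525,332),(622,327)]),(0,[(104,283),(199,287),(304,287),(407,287),(515,287),(611,283)]),(.055,[(342,424),(370,424)])):
    print(z,(plane(f,np.array(P)/3.5+[180,200]-.35,z)[:,:2]*1000).round(1).tolist())
E
```

```text
0.04 [[591.0, -90.4], [594.6, -54.7], [592.7, -6.1], [592.7, 33.1], [593.2, 81.6], [592.3, 121.8]]
0 [[595.1, -97.0], [596.0, -54.7], [595.3, -8.9], [595.3, 35.6], [596.1, 82.8], [595.3, 125.6]]
0.055 [[627.6, 7.8], [627.6, 19.1]]
```

```bash
cat >> r.py <<'E'
RX,RY=.6737,.0125
def insert(c,yaw,py):
    d=np.array([np.cos(yaw),np.sin(yaw)]);g=c-.038*d;th=yaw+np.pi/2
    env.reach([*g,.09],q(th)); env.movel([*g,.004],.15,guard=15);z0=st("down")["position"][2]
    env.close_gripper(40);st("closed")
    env.movel([*g,z0+.07],.2);
    a=[RX-.085-.038-.085,py]
    env.reach([*a,z0+.07],q(np.pi/2)); env.movel([*a,z0+.0015],.15,guard=10);st("low")
    hit=env.movel([RX-.085-.038,py,z0+.0015],.1,guard=8);s=st("in",hit);return s
E
python3 - <<'E'
from r import *
insert(np.array([.4989,.2240]),np.radians(9.5),RY)
f=snap("wrist","3");snap("scene","3")
E
```

```text
down t=6.2 [0.4622 0.2176 0.005 ] [0.3 0.2 0.5] gap 1.00
closed t=6.7 [0.4618 0.2178 0.0046] [-1.8 -1.1  4.8] gap 0.41
low t=8.5 [0.4645 0.014  0.0042] [-0.1 -0.6  3.5] gap 0.41
in True t=8.7 [0.4647 0.014  0.0042] [-1.6 -0.2  5.2] gap 0.41
```

View pics/wrist3.png

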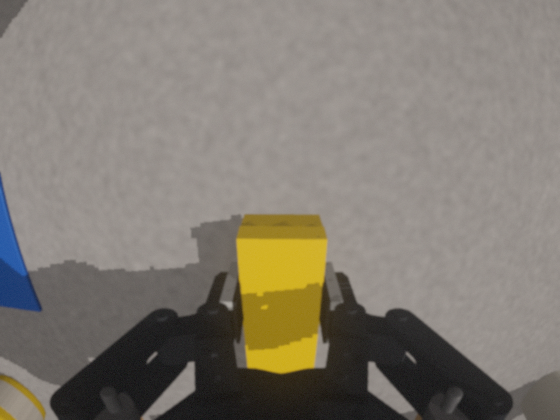

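```bash
python3 - <<'E'
from r import *
env.movel([.466,RY,.0075],.1);st("up")
hit=env.movel([RX-.085-.038,RY,.0075],.1,guard=15);st("in",hit)
env.movel([RX-.085-.038,RY,.005],.1,guard=10);st("low")
env.release();s=st("rel");p=s["position"]
env.movel([p[0],p[1],.09],.2)
f=snap("side","4");g=snap("scene","4")
cv2.imwrite("pics/crop4.png",np.hstack([cv2.resize(f["frame"][110:270,220:380,::-1],(400,400)),cv2.resize(g["frame"][130:330,200:400,::-1],(400,400))]))
E
```

```text
up t=9.1 [0.466  0.0127 0.0075] [-0.1 -0.6 -0.4] gap 0.41
in False t=10.1 [0.5507 0.0125 0.0074] [ 1.8  0.9 -4.3] gap 0.41
low t=10.3 [0.5506 0.0125 0.0052] [-0.4 -0.3 -2.9] gap 0.41
rel t=10.9 [0.5508 0.0125 0.0051] [-0.1 -0.8 -0.3] gap 1.00
```

View pics/crop4.png

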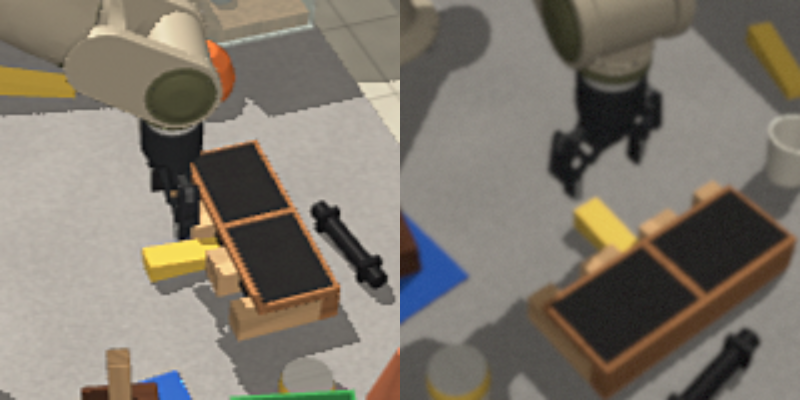

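```bash
sed -i 's/z0+.0015\],.15,guard=10/z0+.003],.15/; s/z0+.0015\],.1,guard=8/z0+.003],.1,guard=15/' r.py; python3 - <<'E'
from r import *
f=load("pics/scene4.npz");print([cv2.boundingRect(b) for b in blobs(f,"yellow")])
insert(np.array([.4665,.4320]),np.radians(-22),RY+.09)
p=monitor.sense()["position"]
env.movel([p[0],p[1],.005],.1,guard=10);st("low")
env.release();env.movel([p[0],p[1],.09],.2)
# look at mallet
env.reach([.36,-.2,.30],q(np.pi/2));st()
f=snap("wrist","5");g=snap("scene","5")
for b in blobs(f,"blue",300):print(cv2.boundingRect(b),*rect(plane(f,b,.004)))
E
```

```text
[(374, 141, 32, 38), (287, 229, 32, 27), (214, 318, 31, 16)]
down t=13.9 [0.4319 0.4464 0.0049] [-0.1 -0.  -0.6] gap 1.00
closed t=14.4 [0.4316 0.4465 0.0047] [-1.2 -1.2  6.5] gap 0.41
low t=16.9 [0.4661 0.1028 0.0084] [ 0.1  0.2 -0.2] gap 0.41
in False t=17.9 [0.5509 0.1025 0.0081] [ 1.8  0.2 -3.8] gap 0.41
low t=18.1 [0.5509 0.1025 0.0051] [-0.8 -1.  -3.1] gap 0.41
t=20.8 [ 0.3603 -0.1996  0.2994] [ 0.6  0.6 -0.4] gap 1.00
(150, 0, 104, 128) [ 211.  -307.6] [143.7 187.4] 89.3
(230, 163, 80, 99) [ 432.8 -211.6] [145.1 106.3] 3.5
(0, 228, 71, 60) [ 522.8 -680.1] [124.3 198.8] 1.4
(85, 153, 51, 68) [ 390.  -461.7] [98.9 72.8] 7.2
```

View pics/wrist5.png

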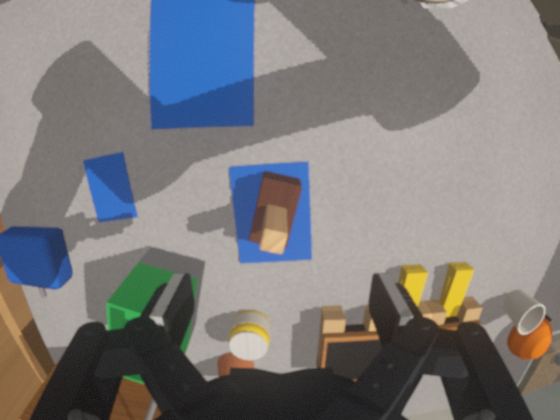

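```bash
python3 - <<'E'
import cv2
a=cv2.imread("pics/wrist5.png")[160:270,220:330];cv2.imwrite("pics/crop5.png",cv2.resize(a,None,fx=5,fy=5,interpolation=2))
E
```

```text
(no output)
```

View pics/crop5.png

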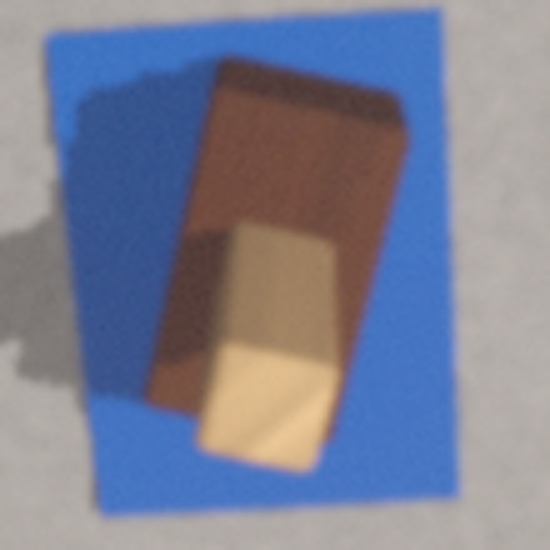

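```bash
python3 - <<'E'
from h import *
f=load("pics/wrist5.npz");g=lambda z,P:plane(f,np.array(P)/5+[220,160]-.4,z)[:,:2]*1000
T=g(.135,[(218,345),(337,370),(315,470),(200,450)]);print(T.round(1),T.mean(0))
B=g(.05,[(237,225),(335,242)]);print(B.round(1),B.mean(0))
C=g(.05,[(220,90),(407,130),(148,402)]);print(C.round(1),C[:2].mean(0))
for v in(T[1]-T[0],B[1]-B[0],C[1]-C[0],C[2]-C[0],T[2]-T[1],T[3]-T[0]):print(np.hypot(*v),np.degrees(np.arctan2(v[1],v[0])))
P=g(.004,[(47,35),(440,10),(457,495),(103,515)]);print(P.mean(0))
E
```

```text
[[ 401.6 -216.4]
 [ 407.2 -192.1]
 [ 430.  -196.6]
 [ 425.4 -220.7]] [ 416.05097424 -206.44081655]
[[ 403.1 -215.8]
 [ 407.7 -191. ]] [ 405.3859895  -203.38697951]
[[ 368.  -219.6]
 [ 378.2 -173.2]
 [ 452.2 -240.1]] [ 373.13385396 -196.39596038]
24.92266058536554 77.20420362640215
25.27746896262975 79.64243548941666
47.5640431727082 77.5912185227189
86.64827755143175 -13.678468276817146
23.304528794818403 -11.014902208153277
24.14488382124013 -10.152232336440965
[ 433.23661225 -211.01726812]
```

```bash
python3 - <<'E'
from r import *
m=np.array([.417,-.206]);y=np.radians(-12);A=np.pi
for t in(0,np.pi): print(t,kinematics.ik([*m,.075],q(t+y)),kinematics.ik([.52,RY+.09,.075],q(t)),kinematics.ik([RX,RY+.072,.1],q(np.pi/2)))
def use(t):
    env.reach([*m,.17],q(t+y)); env.movel([*m,.076],.15,guard=12);st("down")
    env.close_gripper(80);s=st("closed");env.movel([*s["position"][:2],.14],.2);st("lift")
a=kinematics.ik([*m,.075],q(y));use(0 if abs(a[5])<abs(kinematics.ik([*m,.075],q(np.pi+y))[5]) else np.pi)
snap("side","6");snap("wrist","6");f=snap("scene","6")
E
```

```text
0 [-7.11571551e-01  3.82346880e-01  1.86122590e+00 -4.44089210e-16
  8.98019869e-01 -5.02132041e-01] [-2.66113934e-02  5.00412811e-01  1.66858979e+00 -4.44089210e-16
  9.72590053e-01 -2.66113934e-02] [-4.73603617e-02  7.65405411e-01  1.12657208e+00 -4.44089210e-16
  1.24961516e+00 -1.61815669e+00]
3.141592653589793 [-7.11571551e-01  3.82346880e-01  1.86122590e+00 -4.44089210e-16
  8.98019869e-01  2.63946061e+00] None [-4.73603617e-02  7.65405411e-01  1.12657208e+00 -4.44089210e-16
  1.24961516e+00 -1.61815669e+00]
down t=23.3 [ 0.4174 -0.2063  0.0767] [ 0.5 -0.4  0.1] gap 1.00
closed t=23.9 [ 0.417  -0.206   0.0762] [-1.7  1.1  3.1] gap 0.29
lift t=24.3 [ 0.4166 -0.2056  0.139 ] [ 0.2 -0.6 -4.2] gap 0.30
```

View pics/side6.png

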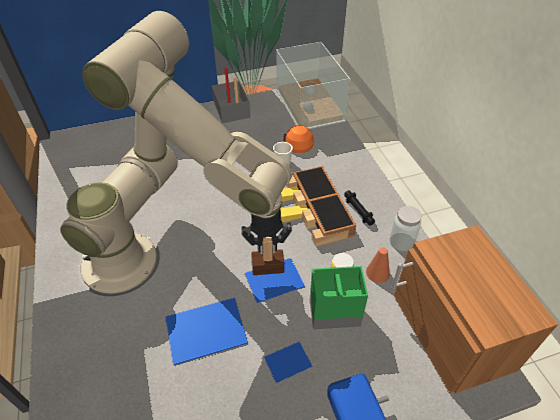

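```bash
cat >> r.py <<'E'
def strike(py,Z=.0765):
    end=RX+.03-.14-.045  # mallet centre when home
    env.reach([.41,py,.12],q(0)); env.movel([.41,py,Z],.2); st("ready")
    env.movel([end-.012,py,Z],.2,guard=60);st("knock")
    env.movel([end-.05,py,Z],.2)
    h=env.movel([end+.012,py,Z],.05,guard=32);st("home %.4f"%end,h)
    env.movel([end-.07,py,Z],.2); env.movel([end-.07,py,.12],.2)
E
python3 - <<'E'
from r import *
strike(RY);strike(RY+.09)
f=snap("side","7");g=snap("scene","7")
cv2.imwrite("pics/crop7.png",np.hstack([cv2.resize(f["frame"][150:270,260:380,::-1],(400,400)),cv2.resize(g["frame"][180:330,250:400,::-1],(400,400))]))
E
```

```text
ready t=25.7 [0.4102 0.0116 0.0767] [ 0.5  0.3 -3.4] gap 0.30
knock t=26.4 [0.5075 0.0122 0.0775] [ 0.4  0.1 -3.8] gap 0.30
home 0.5187 True t=27.7 [0.5179 0.013  0.0751] [-0.2 -0.4 -3.4] gap 0.30
ready t=29.4 [0.4102 0.1019 0.0763] [-0.5 -0.3 -2.9] gap 0.29
knock t=30.0 [0.5072 0.1023 0.0771] [ 0.4  0.  -4.1] gap 0.29
home 0.5187 True t=31.3 [0.5183 0.1027 0.0751] [-1.2 -0.1 -3.7] gap 0.29
```

View pics/crop7.png

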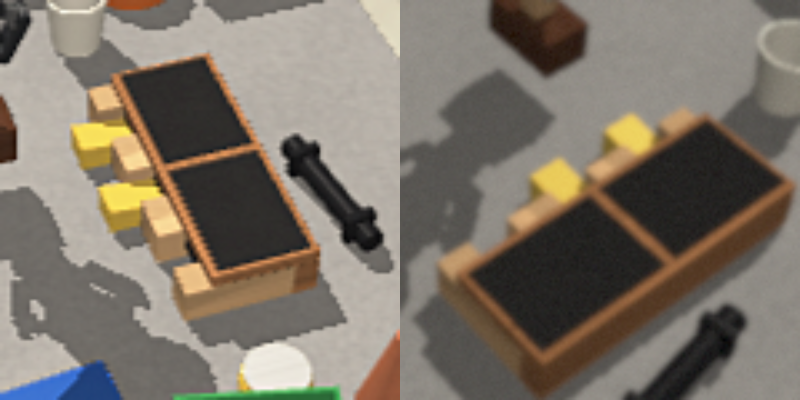

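```bash
python3 - <<'E'
from r import *
e=.5187
for py in(RY+.09,RY):
    if py==RY: env.movel([e-.05,py,.12],.25)
    env.movel([e-.03,py,.0765],.2)
    h=env.movel([e+.012,py,.0765],.06,guard=50);st("confirm",h)
    env.movel([e-.05,py,.0765],.2)
env.movel([e-.07,RY,.14],.2)
# back to the pad (yaw 3.7)
c=[.4327,-.2120]
env.reach([*c,.14],q(np.radians(3.7)));env.movel([*c,.079],.1);st("over pad")
h=env.movel([*c,.072],.03,guard=4);st("touch",h)
env.release();st("rel");env.movel([*c,.19],.25)
env.reach([.36,-.2,.30],q(np.pi/2))
f=snap("wrist","8");g=snap("side","8");st()
a=f["frame"][160:270,220:330,::-1];cv2.imwrite("pics/crop8.png",np.hstack([cv2.resize(a,None,fx=4,fy=4,interpolation=2)]+[cv2.resize(f["frame"][230:400,80:200,::-1],(310,440))]))
E
```

```text
confirm True t=33.4 [0.5197 0.1027 0.075 ] [-2.3 -0.3 -3. ] gap 0.30
confirm True t=35.3 [0.5201 0.013  0.0752] [-0.6  0.4 -3.5] gap 0.29
over pad t=37.9 [ 0.4331 -0.212   0.0795] [-0.3  0.  -3.4] gap 0.29
touch True t=38.1 [ 0.4336 -0.2126  0.0761] [-0.2 -0.5  5.2] gap 0.29
rel t=38.7 [ 0.4328 -0.2119  0.0748] [-0.5  0.6  0. ] gap 1.00
t=40.9 [ 0.36   -0.2     0.2995] [ 0.5 -0.2  0.6] gap 1.00
```

View pics/crop8.png

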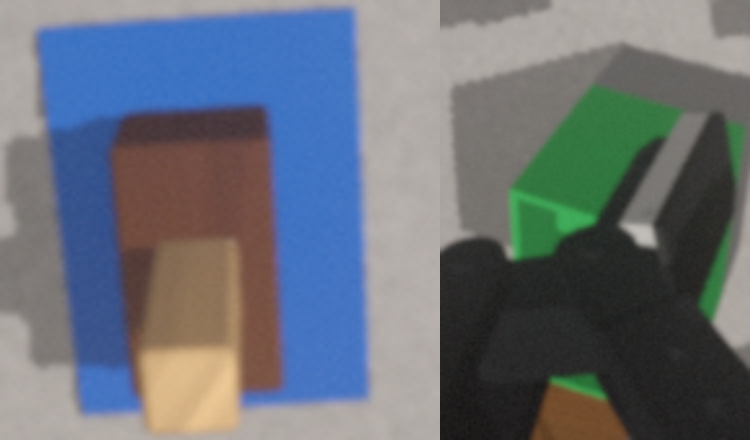

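```bash
python3 - <<'E'
from r import *
f=load("pics/wrist8.npz");g=lambda z,P:plane(f,np.array(P)/4+[220,160]-.4,z)[:,:2]*1000
C=g(.05,[(113,148),(270,138)]);B=g(.05,[(157,240),(240,237)]);T=g(.135,[(140,350),(240,346),(240,427),(150,432)]);P=g(.004,[(38,28),(355,8),(368,398),(82,413)])
print(C.mean(0)+[45,3],B.mean(0)+[13,1],T.mean(0),"pad",P.mean(0),P.round(1).tolist())
env.reach([.46,-.39,.33],q(np.pi/2));st()
f=snap("wrist","9")
E
```

```text
[ 435.46045258 -212.53037453] [ 435.43606039 -212.66132045] [ 433.60533707 -212.75035802] pad [ 433.11395066 -210.97135392] [[362.1, -269.9], [355.7, -160.9], [504.1, -152.1], [510.6, -261.0]]
t=41.7 [ 0.4599 -0.3893  0.3301] [-0.1 -0.3  0.6] gap 1.00
```

View pics/wrist9.png

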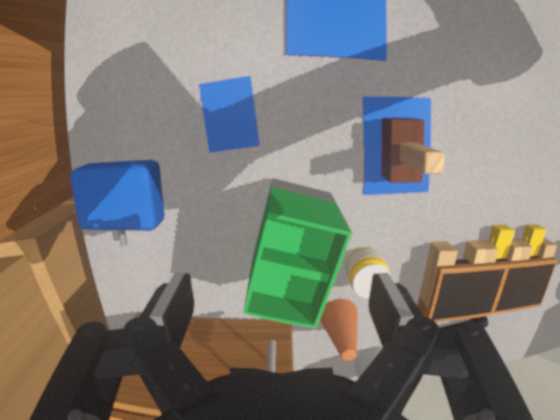

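```bash
cat >> r.py <<'E'
def tray(f,z):
    b=[x for x in blobs(f,"green",800)][0]
    h=cv2.approxPolyDP(cv2.convexHull(b),3,True)[:,0].astype(float);print(h.tolist())
    W=plane(f,h,z)[:,:2];print((W*1000).round(1).tolist());return h,W
E
python3 - <<'E'
from r import *
f=load("pics/wrist9.npz");h,W=tray(f,.164)
hsv=cv2.cvtColor(f["frame"],cv2.COLOR_RGB2HSV);
for p in((262,236),(300,265)):print(hsv[p[1]-8:p[1]+10:2,p[0]].tolist())
cv2.imwrite("pics/crop9.png",cv2.resize(f["frame"][180:335,235:360,::-1],None,fx=3.8,fy=3.8,interpolation=2))
E
```

```text
[[272.0, 188.0], [334.0, 204.0], [350.0, 233.0], [315.0, 326.0], [245.0, 312.0]]
[[459.1, -396.9], [475.5, -334.7], [507.3, -315.8], [629.5, -347.0], [608.0, -430.2]]
[[66, 126, 105], [65, 142, 115], [66, 150, 129], [66, 155, 148], [67, 152, 163], [67, 158, 173], [67, 156, 182], [67, 154, 187], [67, 154, 190]]
[[66, 155, 130], [67, 158, 136], [66, 156, 137], [66, 159, 135], [67, 159, 135], [66, 155, 148], [68, 161, 182], [67, 156, 189], [67, 157, 190]]
```

View pics/crop9.png

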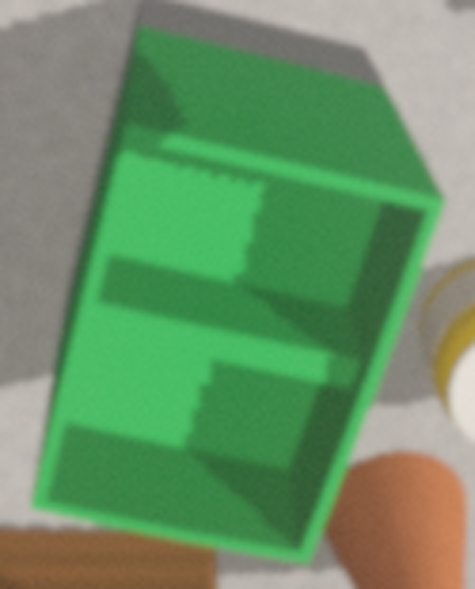

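```bash
python3 - <<'E'
from r import *
f=load("pics/wrist9.npz")
W=plane(f,np.array([(35,505),(308,562),(442,200),(122,130)])/3.8+[235,180]-.4,.164)[:,:2]*1000
print(W.round(1),(W[0]+W[2])/2,(W[1]+W[3])/2)
for a,b in((0,1),(1,2),(2,3),(3,0)):v=W[b]-W[a];print(np.hypot(*v),np.degrees(np.arctan2(v[1],v[0])))
D=plane(f,np.array([(97,300),(330,352),(325,382)])/3.8+[235,180]-.4,.152)[:,:2]*1000;print(D.round(1))
c=[.558,-.373]
for t in(-14,166):print(t,[kinematics.ik([*c,.13],q(np.radians(t))),kinematics.ik([.6737,.0845,.08],q(np.radians(90)))])
E
```

```text
[[ 608.7 -431.6]
 [ 631.9 -346.1]
 [ 506.4 -314.9]
 [ 485.9 -402.4]] [ 557.58130423 -373.26361299] [ 558.91080812 -374.25044513]
88.62895280348033 74.85708267479698
129.26809583468614 166.05038752306996
89.89233790146243 -103.17795739293351
126.21815334904078 -13.37107377880166
[[ 542.7 -411.1]
 [ 560.6 -342. ]
 [ 571.1 -343. ]]
-14 [array([-7.63396188e-01,  7.19663285e-01,  1.12772094e+00, -4.44089210e-16,
        1.29420843e+00, -5.19050093e-01]), array([-4.73603617e-02,  7.85886619e-01,  1.14398481e+00, -4.44089210e-16,
        1.21172122e+00, -1.61815669e+00])]
166 [array([-7.63396188e-01,  7.19663285e-01,  1.12772094e+00, -4.44089210e-16,
        1.29420843e+00,  2.62254256e+00]), array([-4.73603617e-02,  7.85886619e-01,  1.14398481e+00, -4.44089210e-16,
        1.21172122e+00, -1.61815669e+00])]
```

```bash
cat >> r.py <<'E'
def pick(c,yaw,under):
    zt=under+.021
    env.reach([*c,zt+.08],q(yaw));env.movel([*c,zt],.12,guard=10);s=st("down")
    env.close_gripper(40);s=st("closed");p=s["position"]
    env.movel([p[0],p[1],zt+.03],.06);env.movel([p[0],p[1],max(zt+.10,.2)],.2);env.hold(.2);st("lifted");return s["position"][2]-under
def place(c,dz):
    env.reach([*c,.055+dz+.06],q(np.pi/2));env.movel([*c,.055+dz+.006],.1);st("over")
    h=env.movel([*c,.055+dz-.006],.02,guard=3);st("touch",h)
    env.release();p=st("rel")["position"];env.movel([p[0],p[1],.055+dz+.1],.2)
E
python3 - <<'E'
from r import *
d=pick([.5582,-.3736],np.radians(-14.2),.104)
snap("side","10");print(d)
f=snap("scene","10")
for b in blobs(f,"green",300):print(cv2.boundingRect(b))
E
```

```text
down t=44.3 [ 0.5585 -0.3739  0.126 ] [-0.5  0.1  0.7] gap 1.00
closed t=45.0 [ 0.5581 -0.3736  0.125 ] [-1.7 -0.9  0.1] gap 0.11
lifted t=46.3 [ 0.5577 -0.3733  0.2231] [ 0.4 -0.3 -1.5] gap 0.11
0.02096191718702292
(102, 227, 83, 130)
```

```bash
python3 - <<'E'
from r import *
place([RX,RY+.072],.021)
env.reach([.46,-.39,.28],q(np.pi/2))
f=snap("wrist","11");h,W=tray(f,.112)
E
```

```text
over t=48.9 [0.6741 0.0844 0.0827] [-0.5 -0.6 -2.1] gap 0.11
touch True t=49.3 [0.674  0.0845 0.0759] [-0.8 -0.8  4.3] gap 0.11
rel t=50.0 [0.6734 0.0845 0.0748] [-0.   0.4  0.1] gap 1.00
[[271.0, 199.0], [338.0, 215.0], [349.0, 230.0], [314.0, 325.0], [245.0, 311.0]]
[[471.5, -398.0], [488.5, -329.6], [505.2, -316.8], [629.9, -348.0], [608.4, -430.2]]
```

```bash
python3 - <<'E'
from r import *
d=pick([.5574,-.3739],np.radians(-14.1),.052);place([RX,RY-.072],.021)
env.reach([.42,.011,.33],q(np.pi/2));env.hold(.3);st()
f=snap("wrist","12");s=snap("scene","12");d=snap("side","12")
for k,g in(("scene",s),("side",d)):
    for b in blobs(g,"green",300):print(k,cv2.boundingRect(b),*rect(plane(g,b,.115)))
    for b in blobs(g,"yellow",40):print(k,"y",cv2.boundingRect(b))
cv2.imwrite("pics/final.png",np.hstack([s["frame"][120:,60:460,::-1],d["frame"][80:380,160:560,::-1]]) if 0 else np.hstack([cv2.resize(s["frame"][120:380,60:460,::-1],(400,260)),d["frame"][110:370,160:560,::-1]]))
E
```

```text
down t=55.2 [ 0.5578 -0.3742  0.074 ] [ 0.3 -0.6 -0.5] gap 1.00
closed t=55.8 [ 0.5574 -0.374   0.0731] [-1.3 -0.2  1.5] gap 0.11
lifted t=57.3 [ 0.557  -0.3737  0.1984] [ 0.1  0.2 -1.5] gap 0.11
over t=59.3 [ 0.674  -0.0597  0.0826] [-0.3  0.4 -1.3] gap 0.11
touch True t=59.7 [ 0.6741 -0.0596  0.0761] [ 0.5 -0.6  5.1] gap 0.11
rel t=60.4 [ 0.6734 -0.0594  0.0751] [-0.4 -0.1  0. ] gap 1.01
t=62.5 [0.4203 0.0109 0.3296] [0.7 0.3 0.3] gap 1.00
scene (279, 211, 118, 98) [6.87e+02 1.00e-01] [294.8 112. ] 89.7
scene y (215, 318, 30, 16)
scene y (299, 240, 14, 11)
scene y (327, 223, 13, 13)
side (298, 155, 57, 74) [665.3  -8.9] [111.8 312.6] 0.3
side y (290, 204, 19, 16)
side y (281, 186, 19, 15)
side y (332, 262, 22, 13)
```

View pics/final.png

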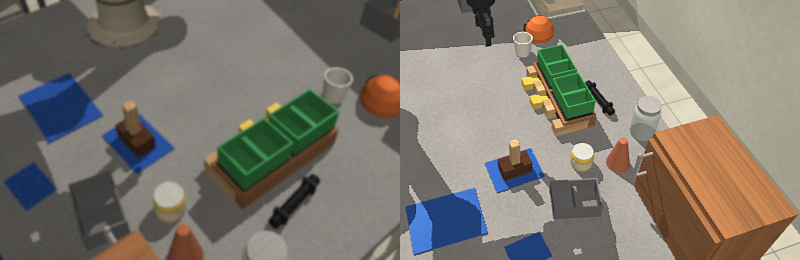

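```bash
python3 - <<'E'
from r import *
f=load("pics/wrist12.npz")
for b in blobs(f,"yellow",30):
    W=plane(f,b,0)[:,:2]*1000
    if W[:,1].min()>-60: i=b[:,1]==b[:,1].min(); print("tail x min %.1f"%W[:,0].min(),"y",W[i].mean(0).round(1),W[:,1].min().round(1),W[:,1].max().round(1))
h=blobs(f,"green",300)
for b in h: print("tray",cv2.boundingRect(b),(plane(f,cv2.approxPolyDP(cv2.convexHull(b),3,True)[:,0],.115)[:,:2]*1000).round(1).tolist())
g=load("pics/side12.npz");f5=load("pics/wrist12.npz")
for b in blobs(f5,"blue",300):print(rect(plane(f5,b,.004)))
E
```

```text
tail x min 567.7 y [567.9 105.2] 87.0 130.6
tail x min 567.1 y [567.1  13.9] -6.4 34.2
tray (286, 305, 91, 68) [[601.0, 132.0], [640.4, 149.7], [721.1, 150.0], [721.7, 22.9], [595.3, 21.5]]
tray (187, 305, 93, 68) [[595.2, 5.4], [719.3, 4.4], [720.2, -122.3], [639.9, -123.8], [597.1, -105.7]]
(array([ 212. , -306.8]), array([143.5, 185.5]), 89.4)
(array([ 433.1, -210.3]), array([145.2, 106. ]), 3.5)
(array([ 390.4, -460.3]), array([98.2, 70.4]), 6.6)
```

```bash
python3 -c "
from r import *
job.hand_in();st('done')"
```

```text
the job is handed in; nothing more can be done
the job is handed in; nothing more can be done
```

The job is done and handed in at about 63 s of the 208 s allowed. `hand_in` reports no verdict, so what follows rests on my own checks.

**What I did**
- **Wedges:** Only two were in the scene. I started them by hand in the middle pocket and the +y pocket, each stopping about 45 mm short. I then drove both home with the mallet until they stopped dead, and tested each with a second push.
- **Mallet:** It is standing on its head on the middle-sized blue pad.
- **Trays:** I lifted the two green trays off one at a time and lowered each onto its own mat until it touched. The grey tray stayed behind.

**Last checks**
- **Wedges:** The first pushes stopped at 0.518 m, against 0.5187 m expected for fully home. The harder second pushes stopped at 0.520 m, 1–2 mm further, which I put down to give in the arm or grip. The final picture puts the tails 3–4 mm deeper than nominal, most likely from picture edge and calibration error, since a cheek edge also read about 2 mm deep.
- **Mallet:** It is centred to about 2 mm.
- **Trays:** They look upright and square. Their outlines put them within about 2 mm of the mat centres across the riser. Along x I could check only the far rims, which read about 2 mm beyond nominal.
- **Bystanders and grey tray:** Nothing looked out of place in the last pictures, but I did not measure the grey tray or the other objects again.

One thing went wrong on the way: the first wedge insertion stopped early because the wedge was touching the table. I raised it about 3 mm and it then went in cleanly.

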